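# Free two jammed pipe reducers and sort them into the fittings trays

### The job

Two steel pipe reducers have jammed one inside the other: press the inner one straight down out of the neck of the outer one until it stands on the bench and their tops are flush. Then lift the outer one straight off and stand each in the tray of its own size, small end up, without knocking any reducer over. The smallest is already in its tray; leave it and the tools lying about where they are.

Things in the scene. Friction and masses are not known exactly. Their poses are not given: they have to be found in the camera images.
- large_reducer: outer pipe reducer of the nest: open dark steel bell with bright bevelled ends, 90 mm tall, standing small end up on the bench; 92 mm outside diameter at the bottom, narrowing to a straight neck of 62 mm outside and 53 mm inside diameter over its top 26 mm. Origin: centre of its underside; z up along its axis. 0.4 to 0.8 kg.
- medium_reducer: inner pipe reducer, alike in make, 90 mm tall, 70 mm outside diameter at the bottom, narrowing to a straight neck of 38 mm outside and 30 mm inside diameter over its top 30 mm. Origin: centre of its underside; z up along its axis. At the start it is jammed 18 mm above the bench inside the large one and lifting either lifts both. 0.25 to 0.5 kg.
- medium_top (a point): centre of the open top of the medium reducer's neck, 90 mm above its underside; at the start 18 mm above the top of the large one. Jammed, it moves only under a push of about 10 to 20 N on its top edge; after about 10 mm down it comes free and drops onto the bench, its top then flush with the top of the large one.
- small_reducer: smallest pipe reducer, 64 mm tall, 48 mm at the bottom, 29 mm neck, standing small end up in the small tray. Origin: centre of its underside.
- large_tray: largest of three square open sheet-steel trays: 108 mm inside, walls 2 mm thick and 24 mm high, floor 2 mm thick. Origin: centre of its underside; x and y along its sides. The three stand in a row on a 3 mm rubber mat beyond the nest, in any order.
- medium_tray: middle tray, 84 mm inside, otherwise like the large tray, origin alike.
- small_tray: smallest tray, 64 mm inside, otherwise like the large tray, origin alike; holds the small reducer.
- tape_measure: yellow tape measure, 60 x 69 x 31 mm, lying on the bench to the left of the nest. Origin: centre of its underside.
- weld_gauge: flat light steel gauge bar, 100 x 30 x 12 mm, lying on the bench left of the nest. Origin: centre of its underside.
- magnet_square: flat red triangular magnet square, 75 x 75 x 14 mm, lying on the bench to the right of the nest. Origin: centre of its underside.

How it is judged:
On the way:
1. the inner reducer has been pressed out of the neck and stands on the bench inside the outer one, which also still stands on the bench (z of medium_reducer in the frame of large_reducer below 0.004 m and height (world z) of each of large_reducer, medium_reducer below 0.005 m and horizontal distance between medium_reducer and large_reducer below 0.012 m), for 0.2 s.
At the end, for the whole second after the job is handed in: The large reducer stands upright (within 0.08 rad, small end up) on the floor of the large tray, the medium reducer likewise in the medium tray and the small reducer likewise in the small tray, each down on the tray floor between its walls, all released and at rest (x of large_reducer in the frame of large_tray between -0.013 and 0.013 m and y of large_reducer in the frame of large_tray between -0.013 and 0.013 m and z of large_reducer in the frame of large_tray below 0.006 m and angle between each of large_reducer, medium_reducer, small_reducer's own z axis and vertical below 0.08 rad and x of medium_reducer in the frame of medium_tray between -0.013 and 0.013 m and y of medium_reducer in the frame of medium_tray between -0.013 and 0.013 m and z of medium_reducer in the frame of medium_tray below 0.006 m and horizontal distance between small_reducer and small_tray below 0.016 m and z of small_reducer in the frame of small_tray below 0.006 m and linear speed of each of large_reducer, medium_reducer, small_reducer below 0.02 m/s); the robot touches nothing.
It fails at once if a reducer is knocked over (angle between any of large_reducer, medium_reducer, small_reducer's own z axis and vertical above 0.7 rad).
It fails at once if a tool on the bench or the small reducer is moved more than 30 mm (distance of any of tape_measure, weld_gauge, magnet_square, small_reducer from where it was at the start of the episode above 0.03 m).
It also fails if it takes over 54 s, if anything falls off the work surface, if the arm or the gripper's body presses on something with over 40 N, if the wrist force passes 120 N, or if a joint passes its speed limit or range.

### The arm

A 6-joint arm with a two-finger parallel gripper is mounted at the origin on a cart in front of the work surface, level with it; the furniture and walls round the work are solid. World frame = base frame: x ahead of the robot, y to its left, z up, the work surface at z = 0. Lengths are in m, angles in rad, forces in N, time in s.
With the tool pointing down it reaches from about 0.325 to 0.775 m from the base axis. Payload 9.3 kg.
Tool frame: the origin (TCP) lies between the finger pads; the fingertips stand 14 mm ahead of it and the grasp point (between the pads) lies 5 mm behind it (r.tips_ahead is the z of the fingertips in the tool frame, in m); z points along the fingers, y is the line along which they close (so a half turn about z gives the same grasp; the last joint's range is limited). The gripper opens to 85 mm and grips with 20 to 120 N. Pads are 22 mm wide; open, the fingers measure 114 mm over their backs; the gripper's body (76 mm by 85 mm) begins 54 mm behind the grasp point. The pads swing forward as they close: fully open they stand 13 mm farther back than shut.
Start: joints at [1.149, 0.259, 0.021, 1.334, 0, 1.418], TCP at [0.146, 0.53, 0.245] pointing down, gripper open.
Joint ranges: [-3.04, 3.04], [-0.91, 1.82], [-1.04, 1.36], [-1.92, 1.95], [-1.52, 1.45], [-3.14, 3.14]. Speed limits (rad/s): [2.22, 2.22, 2.79, 3.14, 3.14, 3.14].

### API

Orientations are given as a unit quaternion [x, y, z, w].
In Python, from plant import r gives the robot as it stands.
- The arm moves only by the tool drive_effector, called after "Call:" by a JSON object that holds its "method" and its "body". Schema: {"type":"object","properties":{"steps":{"type":"object","properties":{"rows":{"type":"array","items":{"type":"array","items":{"type":"number"},"minItems":4,"maxItems":4},"minItems":1,"maxItems":12}},"additionalProperties":false,"required":["rows"]},"finger_gap":{"type":"number"},"force":{"type":"number"},"only":{"type":"string"},"quiet":{"type":"boolean"},"lines":{"type":"string"}},"required":["steps"],"additionalProperties":false}. steps is an object whose key "rows" holds a list of rows, 1 to 12 of them, each of 4 numbers: dx, dy, dz in m, then a turn about the tool's z in rad; each row shifts and turns the commanded pose from where the row before left it, along the tool's axes as they then stand; what a row does not reach is not made up. A row lasts 1/8 s, in which the tool goes at most 0.0625 m and 0.188 rad, less where a joint would pass 70% of its speed; a pose out of reach is approached as far as the arm can. finger_gap is the opening from 0.0 (shut) to 1.0 (fully open), set as the call begins (left out keeps the last). The fingers move at their own pace and stop on an object; force is the grip in N (left out, the last holds). Time passes only in rows, so rows that do not move let the fingers close. The tool returns the time, the measured TCP pose, the force, the opening and the grip force at its end. only (a regular expression) keeps the lines of the reply that match it, lines (a string "A,B") keeps lines A to B, and quiet returns only ok. Input that does not fit is refused with a message, and nothing moves.
- r.state(): the state, without advancing time (a new reading comes with each control period).
- r.grab_frame(name): name is "scene" or "side" or "wrist"; returns a dict with "img" (384x512x3 uint8, red, green, blue), "intrinsics" (3x3 intrinsics, pixels), "extrinsics" (4x4, takes a point from world to camera coordinates). Camera axes: x right, y down, z forward; pixel columns grow to the right and rows downward; lengths in m; the calibration is good to about 2 mm. A picture is of the moment at which its call begins. There is no depth.
- r.finish_job(): hands the job in; it is judged then, once.
The state is a dict: "clock": time; "qpos": joint angles; "joint_vel": joint speeds; "joint_efforts": joint torques, N m; "position": TCP position; "eef_rot": TCP orientation; "contact_force": force on the tool from outside, world axes, zero at the start; "moment": the same for the moment, N m; "finger_gap": opening from 0.0 (shut) to 1.0 (fully open); "finger_force": force on a finger pad.
Only numpy, scipy, OpenCV 4.12 (cv2) and the standard library are available. Lean on these libraries where they do the work, as an engineer would, in place of code of your own. Each camera call takes 0.05 s, during which the arm holds its last target. There are 200 camera calls.

## Working session

There is one attempt and no reset: what is moved stays moved. The work goes in short steps, Python scripts to look and compute and a tool call to move; the robot and the scene stay as the last step left them, time stands still between calls to the robot, and variables do not carry over. Pictures are saved under pics/ and viewed, at most 10 in all, crops included, and the job is handed in when it is done.

```bash
mkdir -p pics; ls
```

Run:
```python
from plant import r
import cv2,numpy as np
s=r.state();print(s)
a=[]
for n in("scene","side","wrist"):
    f=r.grab_frame(n);cv2.imwrite(f"pics/{n}0.png",f["img"][:,:,::-1]);np.savez(f"pics/{n}0.npz",**f)
    E=f["extrinsics"];print(n,f["intrinsics"].tolist(),(-E[:3,:3].T@E[:3,3]).round(3),E[2,:3].round(3))
```

```text
pics
plant.py
{'clock': 0.0, 'qpos': array([ 1.14935707e+00,  2.59161025e-01,  2.07620760e-02,  1.33368855e+00,
       -7.30229213e-06,  1.41824123e+00]), 'joint_vel': array([-9.90949666e-04, -1.41608722e-04,  1.33875136e-03, -9.20069483e-04,
       -6.48452917e-05,  1.93226174e-03]), 'joint_efforts': array([ 2.00649818e-03, -5.55644703e+01,  3.44530070e+01,  1.35427745e-02,
       -1.74800239e-04,  2.38983216e-05]), 'position': array([0.14598527, 0.53000085, 0.24468321]), 'eef_rot': array([ 1.34037420e-01,  9.90976061e-01, -6.20215343e-04, -1.79246902e-04]), 'contact_force': array([-0.93642441, -0.48762336, -0.37978247]), 'moment': array([0.06241305, 0.00896041, 0.03083898]), 'finger_force': 0.0, 'finger_gap': 0.9999355749661298}
scene [[373.3423013863479, 0.0, 256.67277532183493], [0.0, 373.3423013863479, 198.7370644796219], [0.0, 0.0, 1.0]] [ 0.062 -0.378  0.686] [ 0.541  0.463 -0.701]
side [[358.9275886283936, 0.0, 259.83495426752006], [0.0, 358.9275886283936, 193.755127946088], [0.0, 0.0, 1.0]] [ 0.169 -0.73   0.673] [ 0.345  0.732 -0.587]
wrist [[265.0908743684886, 0.0, 249.14728778261687], [0.0, 265.0908743684886, 191.39297530396726], [0.0, 0.0, 1.0]] [0.077 0.549 0.373] [ 0.268 -0.076 -0.96 ]
```

View pics/scene0.png

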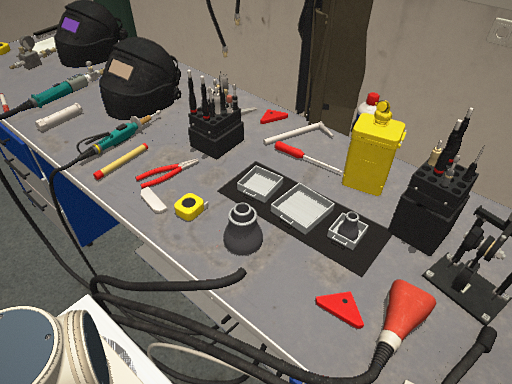

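View pics/side0.png

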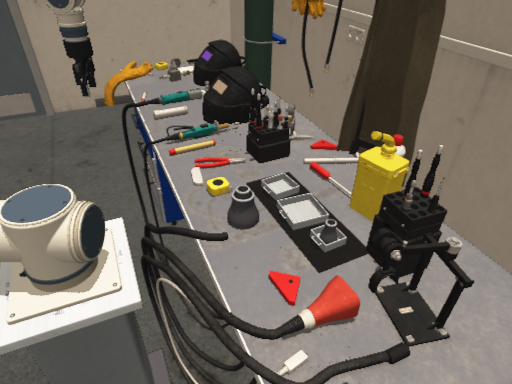

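The scene view shows the nest at about (242,228), its top ring at (241,211). The trays are medium (260,183), large (302,207) and small with its reducer (348,231). In the side view the nest is at (242,205) and the trays at (281,186), (302,211) and (328,235). I'll zoom in on both.

Run:
```python
import cv2,numpy as np
a=cv2.imread("pics/scene0.png")[155:280,210:400];b=cv2.imread("pics/side0.png")[155:280,210:400]
o=np.vstack([cv2.resize(a,None,fx=4,fy=4,interpolation=2)[:, :],])
cv2.imwrite("pics/c1.png",o)
cv2.imwrite("pics/c2.png",cv2.resize(b,None,fx=4,fy=4,interpolation=2))
```

```text
(no output)
```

View pics/c1.png

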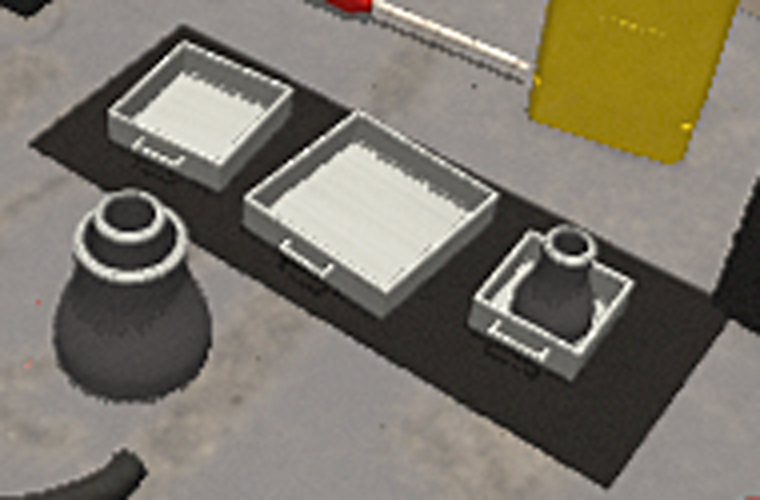

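View pics/c2.png

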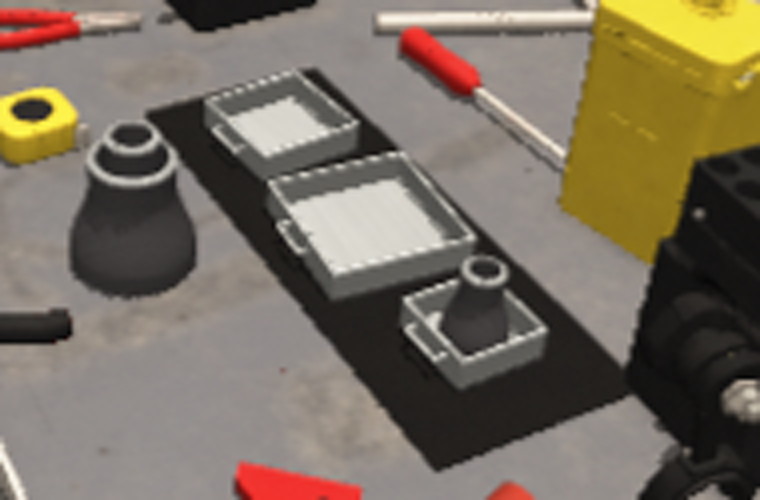

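The crops show the two nest rings clearly: medium-top centre at crop (131,215) in scene and (132,139) in side. The rim corners of all the trays are visible too. I'll triangulate coarse positions from the two views.

Create h.py:
```python
import numpy as np,cv2
def P(f): return f["intrinsics"]@f["extrinsics"][:3]
def tri(fs,uvs):
    A=[]
    for f,(u,v) in zip(fs,uvs):
        p=P(f);A+=[u*p[2]-p[0],v*p[2]-p[1]]
    w=np.linalg.svd(np.array(A))[2][-1];return w[:3]/w[3]
def ray(f,uv,z):
    E=f["extrinsics"];R=E[:3,:3];c=-R.T@E[:3,3]
    d=R.T@np.linalg.inv(f["intrinsics"])@np.array([uv[0],uv[1],1.]);return c+d*(z-c[2])/d[2]
def proj(f,X):
    x=P(f)@np.append(X,1);return x[:2]/x[2]
```

Run:
```python
from h import *
s=np.load("pics/scene0.npz");d=np.load("pics/side0.npz")
px=lambda a:np.array(a)/4+np.array([210,155])-.375
T={"medtop":[(131.5,215),(132.5,139)],"largetop":[(131,236),(133,159)],"smalltop":[(571,245),(485,271)]}
for k,(a,b) in T.items(): print(k,tri([s,d],[px(a),px(b)]).round(4))
C={"M":([(181,40),(293,92),(222,163),(108,116)],[(308,70),(357,126),(268,160),(206,98)]),
"L":([(360,110),(496,197),(388,292),(245,205)],[(403,153),(475,237),(333,277),(268,184)]),
"S":([(532,230),(633,284),(572,355),(472,300)],[(503,282),(547,328),(463,365),(402,318)])}
for k,(a,b) in C.items():
    X=np.array([tri([s,d],[px(i),px(j)]) for i,j in zip(a,b)])
    A=np.array([ray(s,px(i),.027) for i in a]);B=np.array([ray(d,px(i),.027) for i in b])
    print(k,"tri z",X[:,2].round(4),"c",X.mean(0).round(4),"scene",A.mean(0).round(4),"side",B.mean(0).round(4))
    for Q in(A,B):print("  edges",np.linalg.norm(np.roll(Q,-1,0)-Q,axis=1).round(3),"yaw",[round(float(np.arctan2(*(Q[j]-Q[i])[1::-1])),3) for i,j in((1,0),(2,3),(3,0),(2,1))])
for n in("scene","side"):
    f=np.load(f"pics/{n}0.npz");g=cv2.cvtColor(f["img"],cv2.COLOR_RGB2HSV)
    for nm,m in(("yel",cv2.inRange(g,(22,120,80),(35,255,255))),("red",cv2.inRange(g,(0,150,80),(6,255,255)))):
        k,_,st,ce=cv2.connectedComponentsWithStats(m)
        for i in range(1,k):
            if st[i,4]>150: print(n,nm,st[i,4],ce[i].round(),ray(f,ce[i],.014 if nm=="red" else .03).round(3))
    c=(150,200) if n=="scene" else (197,177)
    print("gauge",ray(f,c,.01).round(3))
```

```text
medtop [0.4647 0.0065 0.1105]
largetop [0.4655 0.0081 0.0925]
smalltop [ 0.6372 -0.1692  0.0728]
M tri z [0.0154 0.0342 0.0284 0.0369] c [0.6318 0.0986 0.0287] scene [0.6298 0.0978 0.027 ] side [0.6359 0.1036 0.027 ]
  edges [0.092 0.084 0.086 0.092] yaw [1.661, 1.75, 0.17, 0.098]
  edges [0.088 0.087 0.096 0.097] yaw [1.539, 1.655, 0.055, 0.155]
L tri z [0.0323 0.0335 0.0336 0.0342] c [ 0.628  -0.0431  0.0334] scene [ 0.6313 -0.0407  0.027 ] side [ 0.6348 -0.0345  0.027 ]
  edges [0.112 0.108 0.108 0.118] yaw [1.486, 1.572, -0.012, -0.046]
  edges [0.109 0.115 0.113 0.114] yaw [1.519, 1.514, -0.046, -0.015]
S tri z [0.0055 0.0351 0.024  0.0147] c [ 0.6459 -0.1619  0.0198] scene [ 0.6388 -0.1649  0.027 ] side [ 0.6416 -0.168   0.027 ]
  edges [0.068 0.07  0.065 0.072] yaw [1.593, 1.613, 0.049, 0.006]
  edges [0.051 0.071 0.056 0.083] yaw [1.581, 1.808, 0.048, 0.105]
scene yel 3762 [372. 150.] [ 0.943 -0.064  0.03 ]
scene yel 198 [122. 159.] [0.44  0.444 0.03 ]
scene yel 507 [189. 207.] [0.437 0.161 0.03 ]
scene red 257 [273. 116.] [0.911 0.282 0.014]
scene red 244 [289. 149.] [0.802 0.132 0.014]
scene red 427 [159. 174.] [0.476 0.329 0.014]
scene red 1912 [407. 308.] [ 0.544 -0.36   0.014]
scene red 955 [341. 308.] [ 0.459 -0.262  0.014]
gauge [0.399 0.272 0.01 ]
side yel 2996 [377. 176.] [0.949 0.013 0.03 ]
side yel 303 [217. 186.] [0.442 0.159 0.03 ]
side red 186 [324. 145.] [0.918 0.286 0.014]
side red 248 [212. 162.] [0.48  0.333 0.014]
side red 155 [319. 170.] [0.805 0.139 0.014]
side red 617 [286. 285.] [ 0.462 -0.26   0.014]
side red 1551 [335. 302.] [ 0.541 -0.347  0.014]
gauge [0.405 0.265 0.01 ]
```

Nest is at about (0.465, 0.007), L tray (0.63,-0.04), M tray (0.63,0.10). Next I move above the nest.

Call:
{"method": "drive_effector", "body": {"steps": {"rows": [[-0.0447, -0.0419, 0, 0], [-0.0447, -0.0419, 0, 0], [-0.0447, -0.0419, 0, 0], [-0.0447, -0.0419, 0, 0], [-0.0447, -0.0419, 0, 0], [-0.0447, -0.0419, 0, 0], [-0.0447, -0.0419, 0, 0], [-0.0447, -0.0419, 0, 0], [-0.0447, -0.0419, 0, 0], [-0.0447, -0.0419, 0, 0], [0, 0, 0, -0.134], [0, 0, 0, -0.134]]}, "finger_gap": 0.28, "force": 60}}

```text
clock: 1.65
position: [0.4659, 0.0065, 0.2447]
eef_rot: [-0.001, 1.0, 0.0, -0.001]
contact_force: [0.7, -0.2, -0.1]
finger_gap: 0.279
finger_force: 0.0
```

Run:
```python
from plant import r
import cv2,numpy as np
f=r.grab_frame("wrist");cv2.imwrite("pics/w1.png",f["img"][:,:,::-1]);np.savez("pics/w1.npz",**f)
s=r.state();print(s["position"],s["eef_rot"],s["qpos"],s["finger_gap"],r.tips_ahead)
```

```text
[0.46574899 0.00695387 0.24483731] [-4.22266099e-03  9.99990943e-01  1.16941505e-04 -5.18876471e-04] [-1.65557987e-01  1.15708685e-01 -1.62062995e-01  1.29408700e+00
  5.51750597e-05 -1.74003365e-01] 0.2815051338819586 0.014
```

View pics/w1.png

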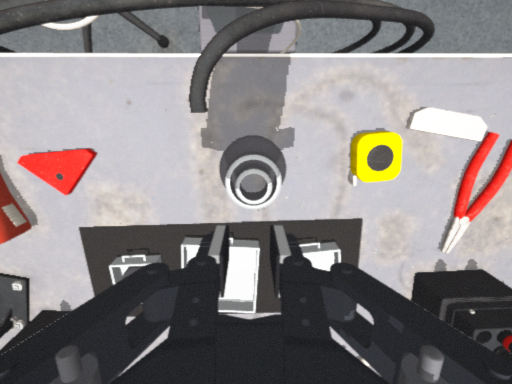

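The wrist view shows the nest at (253,170), with its concentric rings centred near (253,183). The fingers hide the middle of the trays. I'll measure the rings by mask and ellipse in all three views.

Run:
```python
from h import *
F={};U={}
for n,(x0,y0,x1,y1) in {"w1":(205,125,300,222),"scene0":(222,195,265,235),"side0":(228,180,260,210)}.items():
    f=dict(np.load(f"pics/{n}.npz"));F[n]=f
    k=6;g=cv2.resize(cv2.cvtColor(f["img"],cv2.COLOR_RGB2GRAY)[y0:y1,x0:x1],None,fx=k,fy=k,interpolation=cv2.INTER_CUBIC)
    t=cv2.threshold(g,140 if n=="w1" else 130,255,0)[1]
    dark=255-t
    # dark regions enclosed by bright rings
    cs,h=cv2.findContours(t,cv2.RETR_CCOMP,cv2.CHAIN_APPROX_NONE)
    for i,c in enumerate(cs):
        if len(c)>60 and cv2.contourArea(c)>1500:
            (cx,cy),(a,b),an=cv2.fitEllipse(c)
            print(n,h[0][i][3]>=0,((cx+.5)/k-.5+x0).__round__(2),((cy+.5)/k-.5+y0).__round__(2),round(a/k,1),round(b/k,1), "fill",round(cv2.contourArea(c)/(np.pi*a*b/4),2))
f=F["w1"]
for z in(.108,.09):
    c=proj(f,[.465,.007,z]);print(z,c,[np.linalg.norm(proj(f,[.465,.007+q,z])-proj(f,[.465,.007-q,z])) for q in(.019,.015,.031,.0265)])
```

```text
w1 False 254.73 178.85 96.1 114.3 fill 0.72
w1 True 253.21 186.82 25.9 27.7 fill 1.0
w1 True 253.09 182.73 43.6 44.1 fill 0.42
scene0 False 240.1 220.13 34.4 52.0 fill 0.51
scene0 True 242.05 214.94 15.2 23.3 fill 0.68
side0 False 242.12 196.18 28.0 40.1 fill 0.41
side0 True 242.42 188.29 6.4 10.6 fill 1.0
0.108 [249.99428628 186.01383664] [np.float64(36.76528566280165), np.float64(29.02522551365139), np.float64(59.9854661690617), np.float64(51.27789846704764)]
0.09 [249.9499786  181.78343673] [np.float64(34.58275798932706), np.float64(27.302177351994324), np.float64(56.42449995027041), np.float64(48.23384670479081)]
```

Run:
```python
from h import *
w,s,d=[np.load(f"pics/{n}.npz") for n in("w1","scene0","side0")]
sc=np.array((131.5,213))/4+np.array([210,155])-.375
print("medtop w+side",tri([w,d],[(253.21,186.82),(242.42,188.29)]),"all",tri([w,d,s],[(253.21,186.82),(242.42,188.29),sc]))
print("on plane",ray(w,(253.21,186.82),.108),ray(d,(242.42,188.29),.108),ray(s,sc,.108)); print("large ring inner",ray(w,(253.1,182.7),.09))
```

```text
medtop w+side [0.46539517 0.01013863 0.11224853] all [0.46521349 0.00873253 0.11145155]
on plane [0.46586366 0.01032713 0.108     ] [0.46803711 0.01580062 0.108     ] [0.46665863 0.00872174 0.108     ]
large ring inner [0.46603918 0.01046528 0.09      ]
```

Call:
{"method": "drive_effector", "body": {"steps": {"rows": [[0, 0.003, 0.037, 0], [0, 0, 0.037, 0], [0, 0, 0.034, 0], [0, 0, 0, 0]]}}}

```text
clock: 2.2
position: [0.4643, 0.0109, 0.1356]
eef_rot: [0.001, 1.0, 0.0, -0.002]
contact_force: [0.8, 0.3, 0.7]
finger_gap: 0.281
finger_force: 0.0
```

Call:
{"method": "drive_effector", "body": {"steps": {"rows": [[0, 0, 0.005, 0], [0, 0, 0.005, 0], [0, 0, 0, 0]]}}}

```text
clock: 2.58
position: [0.4659, 0.0106, 0.1277]
eef_rot: [0.0, 1.0, -0.0, 0.0]
contact_force: [0.5, -0.0, -0.5]
finger_gap: 0.279
finger_force: 0.0
```

Call:
{"method": "drive_effector", "body": {"steps": {"rows": [[0, 0, 0.003, 0], [0, 0, 0.003, 0], [0, 0, 0, 0]]}}}

```text
clock: 2.95
position: [0.4659, 0.0105, 0.1214]
eef_rot: [0.0, 1.0, -0.0, 0.0]
contact_force: [-0.7, 0.3, 2.1]
finger_gap: 0.28
finger_force: 1.2
```

Call:
{"method": "drive_effector", "body": {"steps": {"rows": [[0, 0, 0.003, 0], [0, 0, 0, 0]]}}}

```text
clock: 3.2
position: [0.4665, 0.0105, 0.1191]
eef_rot: [0.0, 1.0, -0.0, 0.001]
contact_force: [-1.2, 0.9, 8.7]
finger_gap: 0.278
finger_force: 4.3
```

Call:
{"method": "drive_effector", "body": {"steps": {"rows": [[0, 0, 0.003, 0], [0, 0, 0, 0]]}}}

```text
clock: 3.45
position: [0.4666, 0.0105, 0.1162]
eef_rot: [0.0, 1.0, -0.0, 0.001]
contact_force: [0.5, 0.8, 9.5]
finger_gap: 0.282
finger_force: 4.7
```

Call:
{"method": "drive_effector", "body": {"steps": {"rows": [[0, 0, 0.003, 0], [0, 0, 0, 0]]}}}

```text
clock: 3.7
position: [0.4665, 0.0105, 0.1128]
eef_rot: [0.0, 1.0, -0.0, 0.001]
contact_force: [0.9, 0.4, 2.6]
finger_gap: 0.283
finger_force: 1.5
```

Call:
{"method": "drive_effector", "body": {"steps": {"rows": [[0, 0, 0.003, 0], [0, 0, 0.002, 0], [0, 0, 0, 0]]}}}

```text
clock: 4.08
position: [0.4654, 0.0106, 0.1068]
eef_rot: [0.0, 1.0, 0.0, -0.001]
contact_force: [0.0, 1.1, -0.7]
finger_gap: 0.278
finger_force: 0.0
```

Call:
{"method": "drive_effector", "body": {"steps": {"rows": [[0, 0, -0.06, 0], [0, 0, -0.06, 0], [-0.0, 0, -0.015, 0], [0, 0, 0, 0]]}, "finger_gap": 1.0}}

```text
clock: 4.58
position: [0.4662, 0.0105, 0.2431]
eef_rot: [0.0, 1.0, -0.0, 0.001]
contact_force: [-0.2, -0.4, -0.5]
finger_gap: 0.997
finger_force: 0.0
```

Run:
```python
from plant import r
from h import *
f=r.grab_frame("wrist");np.savez("pics/w2.npz",**f);g=r.grab_frame("side");np.savez("pics/side2.npz",**g)
a=cv2.resize(f["img"][110:300,100:360],None,fx=3,fy=3,interpolation=2)
cv2.imwrite("pics/w2.png",a[:,:,::-1])
s=r.state();print(s["position"],s["eef_rot"])
```

```text
[0.46530472 0.01064495 0.24125446] [ 4.14422956e-04  9.99999632e-01  1.13556749e-04 -7.42361279e-04]
```

View pics/w2.png

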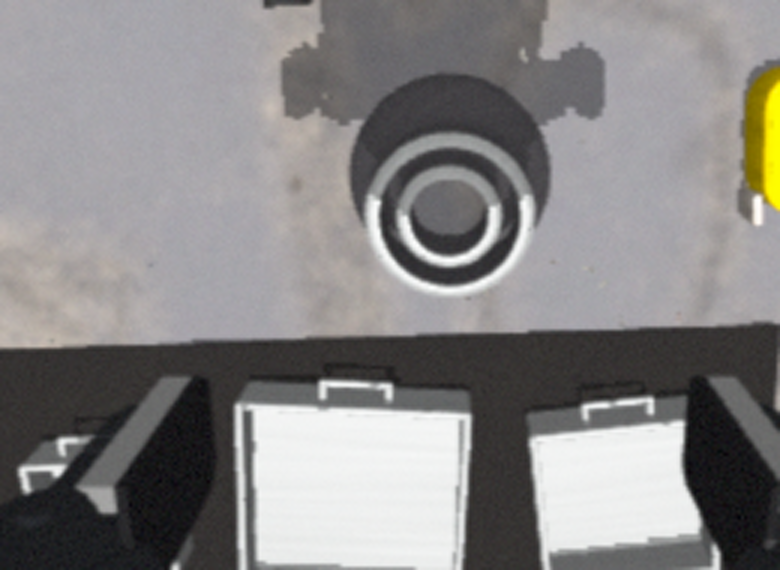

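The rings are now concentric and flush at crop (450,212), so the medium has dropped onto the bench. The L and M trays' near edges are visible at crop rows 405–435. I'll look at the lower part of this frame for the tray corners.

Run:
```python
from h import *
f=np.load("pics/w2.npz")
cv2.imwrite("pics/w2b.png",cv2.resize(f["img"][225:345,160:360],None,fx=4,fy=4,interpolation=2)[:,:,::-1])
k=6;g=cv2.cvtColor(f["img"],cv2.COLOR_RGB2GRAY)[125:222,205:300];g=cv2.resize(g,None,fx=k,fy=k,interpolation=2)
t=cv2.threshold(g,0,255,cv2.THRESH_OTSU)[1]
for th in(110,120,130,140):
    cs,h=cv2.findContours(cv2.threshold(g,th,255,0)[1],cv2.RETR_CCOMP,cv2.CHAIN_APPROX_NONE)
    for i,c in enumerate(cs):
        if cv2.contourArea(c)>8000:
            c=cv2.convexHull(c);(x,y),(a,b),_=cv2.fitEllipse(c);u=((x+.5)/k-.5+205,(y+.5)/k-.5+125)
            if a/b>.85:print(th,np.round(u,1),round(a/k,1),round(b/k,1),ray(f,u,.09).round(4))
print([np.linalg.norm(proj(f,[.465,.007+q,.09])-proj(f,[.465,.007-q,.09])) for q in(.019,.015,.031,.0265)])
```

```text
110 [249.3 181.9] 33.8 35.8 [0.4655 0.0102 0.09  ]
110 [249.1 182.2] 24.6 26.2 [0.4658 0.01   0.09  ]
110 [249.5 181.5] 46.0 47.2 [0.4651 0.0104 0.09  ]
120 [249.3 181.9] 33.6 35.5 [0.4655 0.0102 0.09  ]
120 [249.1 182. ] 25.2 26.5 [0.4656 0.01   0.09  ]
120 [249.5 181.5] 46.3 47.4 [0.465  0.0104 0.09  ]
130 [249.3 181.9] 33.2 35.1 [0.4655 0.0102 0.09  ]
130 [249.2 181.9] 25.6 26.9 [0.4655 0.0101 0.09  ]
130 [249.5 181.4] 46.6 47.7 [0.465  0.0104 0.09  ]
140 [249.3 182. ] 32.9 34.7 [0.4656 0.0102 0.09  ]
140 [249.1 181.8] 26.1 27.2 [0.4653 0.01   0.09  ]
140 [249.5 181.3] 46.9 48.0 [0.4649 0.0104 0.09  ]
[np.float64(34.791270918233884), np.float64(27.46679271275647), np.float64(56.76470625304999), np.float64(48.52466785387397)]
```

View pics/w2b.png

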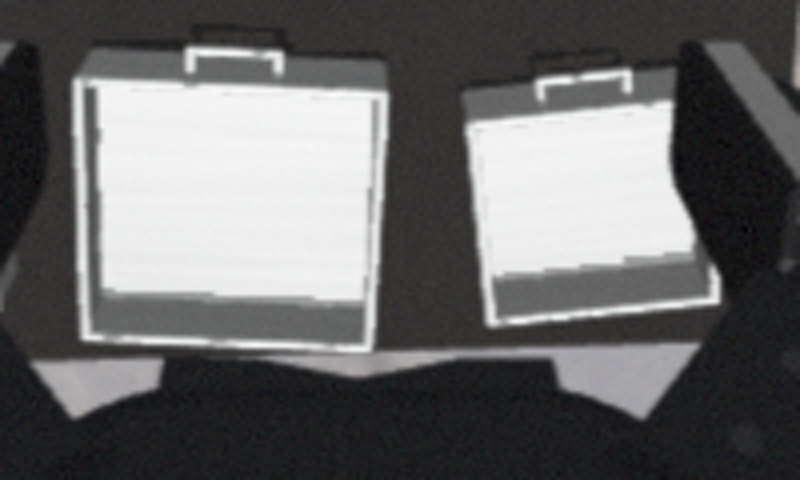

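Both trays are fully outlined. L rim corners are (73,78), (388,93), (374,350) and (82,341) in the crop. M shows three: (466,122), (488,326) and (719,301).

Run:
```python
from h import *
f=np.load("pics/w2.npz");s=np.load("pics/scene0.npz")
px=lambda a:np.array(a)/4+np.array([160,225])-.375
ps=lambda a:np.array(a)/4+np.array([210,155])-.375
L=[(73,78),(388,93),(374,350),(82,341)];M=[(466,122),(488,326),(719,301)]
A=np.array([ray(f,px(p),.029) for p in L]);print(A.round(4),A.mean(0),np.linalg.norm(np.roll(A,-1,0)-A,axis=1))
B=np.array([ray(f,px(p),.029) for p in M]);print(B.round(4),(B[0]+B[2])/2,np.linalg.norm(np.diff(B,axis=0),axis=1))
for X in(A[3]-A[0],A[2]-A[1],B[1]-B[0]):print("yaw",np.arctan2(X[1],X[0]))
# heights: wrist NL,NR,FR,FL ~ scene: NL(small y)... match
for w,c in zip(L,[(388,292),(245,205),(360,110),(496,197)]): print(tri([f,s],[px(w),ps(c)]).round(4))
for w,c in zip(M,[(222,163),(293,92),(181,40)]): print(tri([f,s],[px(w),ps(c)]).round(4))
```

```text
[[ 0.5724 -0.0921  0.029 ]
 [ 0.5785  0.0204  0.029 ]
 [ 0.6892  0.0156  0.029 ]
 [ 0.6849 -0.0973  0.029 ]] [ 0.63125941 -0.03835972  0.029     ] [0.11261002 0.11081426 0.11300118 0.11263326]
[[0.5902 0.0486 0.029 ]
 [0.6782 0.0594 0.029 ]
 [0.667  0.1472 0.029 ]] [0.62860924 0.09790416 0.029     ] [0.08863501 0.08848174]
yaw -0.04704374077384015
yaw -0.04351944197660559
yaw 0.12170959706699874
[ 0.5744 -0.093   0.0269]
[0.584  0.0213 0.0161]
[0.6954 0.0155 0.0232]
[ 0.6847 -0.0977  0.0267]
[0.5915 0.0482 0.0291]
[0.6818 0.0604 0.0233]
[0.6649 0.1461 0.0317]
```

Call:
{"method": "drive_effector", "body": {"steps": {"rows": [[0, 0, 0.057, 0], [0, 0, 0.057, 0], [0, 0, 0.057, 0], [0, 0, 0, 0]]}}}

```text
clock: 5.18
position: [0.4622, 0.0111, 0.0675]
eef_rot: [0.0, 1.0, 0.001, -0.005]
contact_force: [0.6, -0.2, 1.3]
finger_gap: 0.999
finger_force: 0.0
```

Call:
{"method": "drive_effector", "body": {"steps": {"rows": [[0, 0, 0, 0], [0, 0, 0, 0], [0, 0, 0, 0], [0, 0, 0, 0], [0, 0, 0, 0]]}, "finger_gap": 0.5, "force": 80}}

```text
clock: 5.8
position: [0.4668, 0.0106, 0.0736]
eef_rot: [0.0, 1.0, -0.0, 0.002]
contact_force: [-3.5, 1.7, 7.6]
finger_gap: 0.734
finger_force: 87.8
```

Call:
{"method": "drive_effector", "body": {"steps": {"rows": [[0, 0, -0.01, 0], [0, 0, -0.01, 0], [0, 0, 0, 0]]}}}

```text
clock: 6.18
position: [0.4665, 0.0104, 0.0925]
eef_rot: [0.0, 1.0, -0.0, 0.001]
contact_force: [0.2, -0.6, -5.5]
finger_gap: 0.738
finger_force: 89.2
```

Call:
{"method": "drive_effector", "body": {"steps": {"rows": [[0, 0, -0.025, 0], [0, 0, -0.025, 0], [0, 0, -0.025, 0], [0, 0, -0.025, 0], [0, 0, -0.02, 0], [0, 0, 0, 0], [0, 0, 0, 0]]}}}

```text
clock: 7.05
position: [0.4653, 0.0106, 0.2103]
eef_rot: [0.0, 1.0, 0.0, -0.001]
contact_force: [0.3, 0.2, -5.9]
finger_gap: 0.737
finger_force: 90.3
```

Run:
```python
from plant import r
from h import *
a=[]
for n in("scene","side"):
    f=r.grab_frame(n);np.savez(f"pics/{n}3.npz",**f);a.append(cv2.resize(f["img"][110:260,180:360],None,fx=2,fy=3)[:, :])
cv2.imwrite("pics/l3.png",np.hstack(a)[:,:,::-1]);print(r.state()["position"])
```

```text
[0.46524374 0.01063075 0.2101986 ]
```

View pics/l3.png

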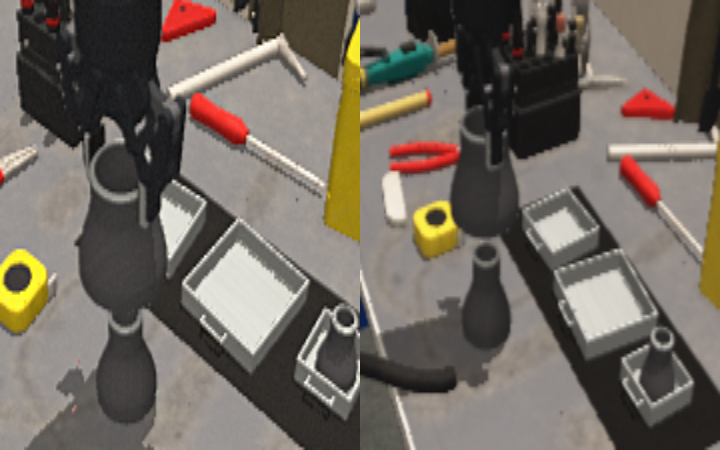

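The large is up with about 45 mm clearance and the medium stands upright on the bench. Next, the large goes to its tray.

Call:
{"method": "drive_effector", "body": {"steps": {"rows": [[-0.0415, -0.0122, 0, 0], [-0.0415, -0.0122, 0, 0], [-0.0415, -0.0122, 0, 0], [-0.0415, -0.0122, 0, 0], [0, 0, 0, 0], [0, 0, 0, 0]]}}}

```text
clock: 7.9
position: [0.6312, -0.0383, 0.2099]
eef_rot: [0.0, 1.0, 0.0, -0.001]
contact_force: [0.1, -0.4, -4.7]
finger_gap: 0.739
finger_force: 90.3
```

Call:
{"method": "drive_effector", "body": {"steps": {"rows": [[0, 0, 0.03, 0], [0, 0, 0.03, 0], [0, 0, 0.03, 0], [0, 0, 0.02, 0], [0, 0, 0.01, 0], [0, 0, 0, 0]]}}}

```text
clock: 8.65
position: [0.6311, -0.0381, 0.0913]
eef_rot: [0.0, 1.0, 0.0, -0.0]
contact_force: [0.1, -0.1, -4.5]
finger_gap: 0.74
finger_force: 90.2
```

Call:
{"method": "drive_effector", "body": {"steps": {"rows": [[0, 0, 0.005, 0], [0, 0, 0.004, 0], [0, 0, 0, 0]]}}}

```text
clock: 9.02
position: [0.6316, -0.0383, 0.0822]
eef_rot: [0.0, 1.0, 0.0, -0.0]
contact_force: [0.4, 0.6, -5.9]
finger_gap: 0.738
finger_force: 90.3
```

Call:
{"method": "drive_effector", "body": {"steps": {"rows": [[0, 0, 0.003, 0], [0, 0, 0, 0]]}}}

```text
clock: 9.28
position: [0.6316, -0.0383, 0.0791]
eef_rot: [0.0, 1.0, 0.0, -0.0]
contact_force: [0.3, 0.7, -5.2]
finger_gap: 0.734
finger_force: 90.3
```

Call:
{"method": "drive_effector", "body": {"steps": {"rows": [[0, 0, 0.0015, 0], [0, 0, 0, 0]]}}}

```text
clock: 9.52
position: [0.6317, -0.0383, 0.0787]
eef_rot: [0.0, 1.0, -0.0, 0.0]
contact_force: [-5.0, 1.2, 4.8]
finger_gap: 0.74
finger_force: 91.2
```

Call:
{"method": "drive_effector", "body": {"steps": {"rows": [[0, 0, 0.001, 0], [0, 0, 0, 0]]}}}

```text
clock: 9.78
position: [0.6317, -0.0383, 0.0787]
eef_rot: [0.0, 1.0, -0.0, 0.001]
contact_force: [-7.8, 1.6, 12.3]
finger_gap: 0.737
finger_force: 92.2
```

Call:
{"method": "drive_effector", "body": {"steps": {"rows": [[0, 0, -0.0015, 0], [0, 0, 0, 0], [0, 0, 0, 0], [0, 0, 0, 0], [0, 0, 0, 0]]}, "finger_gap": 1.0}}

```text
clock: 10.4
position: [0.6317, -0.0384, 0.0781]
eef_rot: [0.0, 1.0, 0.0, -0.0]
contact_force: [0.3, -0.5, 0.5]
finger_gap: 0.999
finger_force: 0.0
```

Call:
{"method": "drive_effector", "body": {"steps": {"rows": [[0, 0, -0.02, 0], [0, 0, -0.04, 0], [0, 0, -0.06, 0], [0, 0, -0.03, 0], [0.04, 0.0122, 0, 0], [0.043, 0.0122, 0, 0], [0.043, 0.0122, 0, 0], [0.04, 0.0122, 0, 0], [0, 0, 0, 0], [0, 0, 0, 0]]}}}

```text
clock: 11.65
position: [0.4664, 0.0104, 0.2287]
eef_rot: [0.0, 1.0, -0.0, 0.001]
contact_force: [0.2, 1.6, -0.8]
finger_gap: 0.997
finger_force: 0.0
```

Run:
```python
from plant import r
from h import *
f=r.grab_frame("wrist");np.savez("pics/w4.npz",**f);cv2.imwrite("pics/w4.png",cv2.resize(f["img"][120:350,130:380],None,fx=2.5,fy=2.5,interpolation=2)[:,:,::-1])
k=6
def ring(f,x0,y0,x1,y1,z):
    g=cv2.resize(cv2.cvtColor(f["img"],cv2.COLOR_RGB2GRAY)[y0:y1,x0:x1],None,fx=k,fy=k,interpolation=2)
    for th in(110,130,150):
        cs,_=cv2.findContours(cv2.threshold(g,th,255,0)[1],cv2.RETR_CCOMP,cv2.CHAIN_APPROX_NONE)
        for c in cs:
            if cv2.contourArea(c)>8000:
                c=cv2.convexHull(c);(x,y),(a,b),_=cv2.fitEllipse(c);u=((x+.5)/k-.5+x0,(y+.5)/k-.5+y0)
                if a/b>.8:print(th,np.round(u,1),round(a/k,1),round(b/k,1),ray(f,u,z).round(4))
c=proj(f,[.4655,.0103,.09]);x,y=int(c[0]),int(c[1]);print(c);ring(f,x-45,y-45,x+45,y+45,.09)
print(r.state()["position"],r.state()["eef_rot"],proj(f,[.631,-.038,.095]))
```

```text
[249.47963251 185.18426985]
110 [249.2 185.8] 25.0 27.8 [0.4662 0.01   0.09  ]
130 [249.2 185.3] 26.3 28.4 [0.4656 0.01   0.09  ]
150 [249.3 185.1] 27.1 29.1 [0.4654 0.0101 0.09  ]
[0.46669946 0.01030549 0.22840016] [ 4.59628038e-04  9.99999804e-01 -9.89928131e-05  4.13923664e-04] [209.42299589 319.94631557]
```

View pics/w4.png

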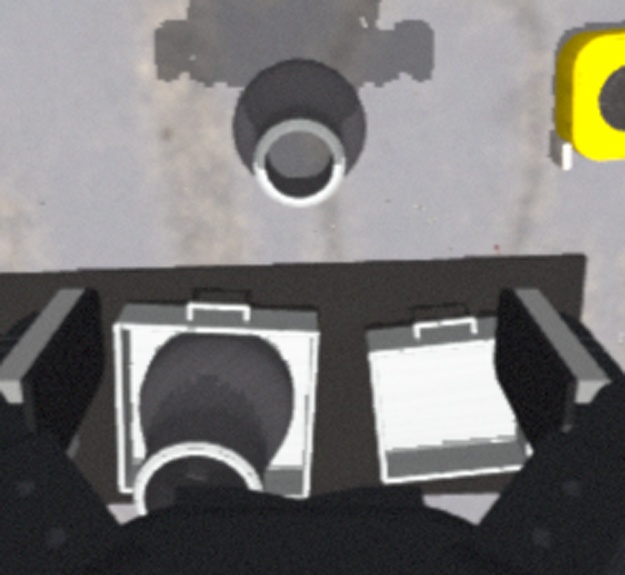

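The large stands upright and centred in its tray, and the medium sits unmoved at (0.4656,0.010). Next I grasp the medium.

Call:
{"method": "drive_effector", "body": {"steps": {"rows": [[0.001, 0, 0.05, 0], [0, 0, 0.05, 0], [0, 0, 0.035, 0], [0, 0, 0.0195, 0], [0, 0, 0, 0], [0, 0, 0, 0]]}}}

```text
clock: 12.45
position: [0.4656, 0.0103, 0.0742]
eef_rot: [0.001, 1.0, -0.0, 0.0]
contact_force: [-0.2, 0.8, -0.3]
finger_gap: 1.005
finger_force: 0.0
```

Call:
{"method": "drive_effector", "body": {"steps": {"rows": [[0, 0, 0, 0], [0, 0, 0, 0], [0, 0, 0, 0], [0, 0, 0, 0], [0, 0, 0, 0], [0, 0, 0, 0]]}, "finger_gap": 0.3, "force": 60}}

```text
clock: 13.2
position: [0.4651, 0.0105, 0.0747]
eef_rot: [0.0, 1.0, -0.0, 0.001]
contact_force: [-1.6, 0.6, 7.1]
finger_gap: 0.451
finger_force: 59.6
```

Call:
{"method": "drive_effector", "body": {"steps": {"rows": [[0, 0, -0.01, 0], [0, 0, -0.03, 0], [0, 0, -0.03, 0], [0, 0, -0.03, 0], [0, 0, 0, 0], [-0.041, 0.022, 0, 0], [-0.041, 0.022, 0, 0], [-0.041, 0.022, 0, 0], [-0.041, 0.022, 0, 0], [0, 0, 0, 0], [0, 0, 0, 0]]}}}

```text
clock: 14.58
position: [0.6279, 0.0985, 0.1719]
eef_rot: [0.0, 1.0, -0.0, -0.002]
contact_force: [-0.8, -0.3, -3.1]
finger_gap: 0.447
finger_force: 61.5
```

Call:
{"method": "drive_effector", "body": {"steps": {"rows": [[0, 0, 0.03, 0], [0, 0, 0.03, 0], [0, 0, 0.02, 0], [0, 0, 0.005, 0], [0, 0, 0, 0], [0, 0, 0, 0]]}}}

```text
clock: 15.32
position: [0.6292, 0.0983, 0.0899]
eef_rot: [0.0, 1.0, 0.0, 0.001]
contact_force: [-0.4, 0.7, -3.5]
finger_gap: 0.448
finger_force: 61.5
```

Call:
{"method": "drive_effector", "body": {"steps": {"rows": [[0, 0, 0.005, 0], [0, 0, 0.003, 0], [0, 0, 0, 0]]}}}

```text
clock: 15.7
position: [0.6286, 0.0985, 0.0804]
eef_rot: [0.0, 1.0, -0.0, -0.0]
contact_force: [-0.1, 0.7, -4.5]
finger_gap: 0.447
finger_force: 61.5
```

Call:
{"method": "drive_effector", "body": {"steps": {"rows": [[0, 0, 0.002, 0], [0, 0, 0, 0]]}}}

```text
clock: 15.95
position: [0.6289, 0.0985, 0.0797]
eef_rot: [0.0, 1.0, -0.0, 0.001]
contact_force: [-3.1, -0.3, 5.2]
finger_gap: 0.453
finger_force: 62.3
```

Call:
{"method": "drive_effector", "body": {"steps": {"rows": [[0, 0, 0.001, 0], [0, 0, 0, 0]]}}}

```text
clock: 16.2
position: [0.629, 0.0985, 0.0797]
eef_rot: [0.0, 1.0, -0.0, 0.001]
contact_force: [-5.6, -0.8, 12.8]
finger_gap: 0.447
finger_force: 63.1
```

The medium is on the tray floor at the predicted height. I'll release it, rise and take a last look.

Call:
{"method": "drive_effector", "body": {"steps": {"rows": [[0, 0, -0.0015, 0], [0, 0, 0, 0], [0, 0, 0, 0], [0, 0, 0, 0], [0, 0, 0, 0]]}, "finger_gap": 1.0}}

```text
clock: 16.82
position: [0.6288, 0.0985, 0.0792]
eef_rot: [0.0, 1.0, -0.0, -0.0]
contact_force: [0.5, -0.3, -0.8]
finger_gap: 1.005
finger_force: 0.0
```

Call:
{"method": "drive_effector", "body": {"steps": {"rows": [[0, 0, -0.02, 0], [0, 0, -0.04, 0], [0, 0, -0.06, 0], [0, 0, -0.04, 0], [0.06, 0, 0, 0], [0.06, 0, 0, 0], [0.06, 0, 0, 0], [0.03, 0, 0, 0], [0, 0, 0, 0], [0, 0, 0, 0]]}}}

```text
clock: 18.08
position: [0.4195, 0.0986, 0.2396]
eef_rot: [0.0, 1.0, 0.0, 0.001]
contact_force: [0.2, -0.8, 0.2]
finger_gap: 1.004
finger_force: 0.0
```

Run:
```python
from plant import r
from h import *
a=[]
for n in("scene","side"):
    f=r.grab_frame(n);a.append(cv2.resize(f["img"][130:270,225:365],None,fx=2.8,fy=2.8,interpolation=2))
cv2.imwrite("pics/l5.png",np.hstack(a)[:,:,::-1])
```

```text
(no output)
```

View pics/l5.png

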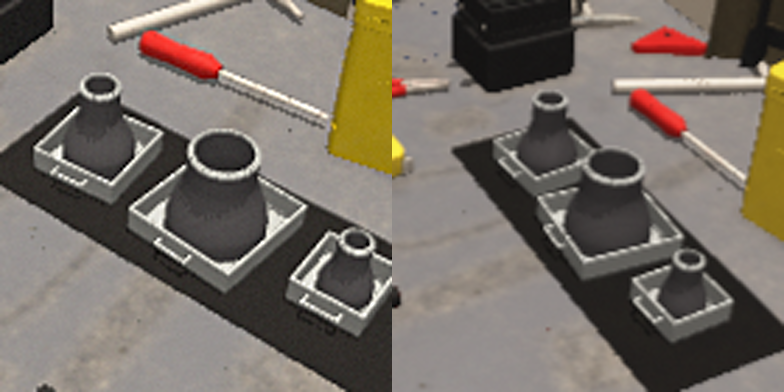

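All three reducers stand upright in their own trays in both views, and the arm is clear.

```bash
python3 -c "
from plant import r
print(r.finish_job())"
```

```text
the job is handed in; nothing more can be done
None
```

The medium reducer was pressed out flush, both reducers now stand upright in their own trays, and the job was handed in at about 18 s; no verdict was returned.

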